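Unlock the drive face and hold it up off the spindle

ROBOT

A 7-joint arm with a two-finger parallel gripper is mounted at the origin on the work surface. World frame = base frame: x ahead of the robot, y to its left, z up, the work surface at z = 0. Lengths are in m, angles in degrees, forces in N, time in s.
With the tool pointing down it reaches from about 0.4 to 0.85 m from the base axis. Payload 4.4 kg.
Tool frame: the origin (TCP) lies midway between the tips of the shut fingers; the grasp point (between the pads) lies 19 mm behind it; x points along the fingers, y is the direction in which the jaws open and shut, and the axes are right-handed (so a half turn about x gives the same grasp; the last joint's range is limited). The gripper opens to 94 mm and grips with 3 to 60 N. Pads are 16 mm wide; open, the fingers measure 119 mm over their backs; the gripper's body (75 mm by 177 mm) begins 78 mm behind the grasp point.
Start: joints at [67.62, 36.005, 2.206, 86.941, -1.547, 57.084, -1.146], TCP at [0.207, -0.616, 0.205] pointing down, gripper open.
Joint ranges: [-175.42, 175.42], [-21.48, 121.26], [-71.46, 75.88], [10.55, 141.38], [-63.04, 243.04], [13.31, 113.54], [-168.57, 168.57]. Speed limits (degrees/s): [147.25, 147.25, 180, 180, 180, 180, 180].

INTERFACE

Orientations are given as a 3x3 rotation matrix whose columns are the frame's x, y, z axes.
In Python, from workcell import robot gives the robot as it stands.
- The arm moves only by the tool play_rows, never from a script. Its arguments are lists of equal length, an entry for each row: "dr": the turn, a rotation vector about the tool's x, y, z in degrees, a list of three; "xyz": the shift along the tool's x, y, z in cm, a list of three; "fingers": the closure, from 0 (fully open) to 1 (shut). In form: {"dr": [[wx, wy, wz], ...], "xyz": [[tx, ty, tz], ...], "fingers": [fingers, ...]}. A call has 1 to 10 rows; each row shifts and turns the commanded pose from where the row before left it, along the tool's axes as they then stand; what a row does not reach is not made up. A row lasts 1/12 s, in which the tool goes at most 41.7 mm and 7.16 degrees, less where a joint would pass 70% of its speed; a pose out of reach is approached as far as the arm can. A call with a gripper value outside its range is refused whole. The fingers move at their own pace and stop on an object; the grip force is fixed at half the most. Time passes only in rows, so rows that do not move let the fingers close. It gives the time, the measured TCP pose, the force and the opening at its end, in the units of the state.
- robot.observe(): the state, without advancing time (a new reading comes with each control period).
- robot.grab_frame(name): name is "side" or "top" or "wrist"; returns (picture, depth): 480x640x3 uint8, red, green, blue; 480x640 float32, m along the optical axis (not along the pixel's ray), 0 where there is no reading.
- robot.camera_model(name): a dict with "K" (3x3 intrinsics, pixels), "D" ([k1, k2, p1, p2, k3] as OpenCV has them; the pictures are not rectified), "eye" and "attitude" of the camera in the world. Camera axes: x right, y down, z forward; pixel columns grow to the right and rows downward; lengths in m; the calibration is good to about 2 mm. A picture is of the moment at which its call begins: read the wrist's pose just before it. camera_model takes no time and is no camera call; for the wrist camera it gives the pose at the moment of the call.
- robot.hand_in(): hands the job in, once; it reports no verdict.
The state is a dict: "t": time; "qpos": joint angles; "qvel": joint speeds; "tau": joint torques, N m; "tcp_pos": TCP position; "ee_rot": TCP orientation; "wrist_force": force on the tool from outside, world axes, zero at the start; "wrist_torque": the same for the moment, N m; "gripper_width": finger opening in m.
Only numpy, scipy, OpenCV 4.12 (cv2) and the standard library are available. Lean on these libraries where they do the work, as an engineer would, in place of code of your own. Each camera call takes 0.05 s, during which the arm holds its last target.

TASK

Pull the red-tabbed lock plug up out of the top of the spindle (a spring catch holds it), and put it in the grey parts tray while the green drive face stays seated on its stand. Then take the drive face by its hub, lift it straight up off the spindle keeping it level, and finish while still holding it, level and still, about ten centimetres above the spindle's top and directly over it. Leave the other parts lying where they are.

Things in the scene. Friction and masses are not known exactly. Their poses are not given: they have to be found in the camera images.
- stand: Stripping stand, fixed to the table: grey square base plate 130 x 130 x 14 mm, on it a dark steel column 56 mm in diameter whose top is a flat shoulder 45 mm above the table, and on that an upright steel spindle 26 mm in diameter and 50 mm tall. Origin: centre of the base's underside, on the table, on the spindle axis; z up.
- spindle_top (a point): Centre of the spindle's top end, 95 mm above the table. The lock plug's socket, 16 mm in diameter and 40 mm deep, opens here; 13 mm below the mouth a sprung brass ball on its wall snaps into the plug's groove.
- drive_face: Green drive face, 0.3 to 0.6 kg: disc 116 mm across, 12 mm thick, with 3 mm ribs on top near the rim, and a central round hub 44 mm across rising 36 mm above the disc. Its 29 mm through bore stands over the spindle with 1.5 mm clearance all round; the disc rests on the stand's shoulder. Origin: centre of the underside; z up along the hub.
- hub_top (a point): Centre of the hub's upper end, 48 mm above the drive face's underside; while the face is seated this is 2 mm below the spindle's top.
- lock_plug: Lock plug, 0.1 kg: steel collar 38 mm across, 5 mm thick, sitting on the spindle's top and overlapping the hub; above it an upright red tab 30 mm wide (its x), 12 mm thick (its y), 32 mm tall; below it a grooved shank 14 mm across, 27 mm long, in the socket. A pull straight up of 5 to 15 N frees it within 10 mm. Origin: centre of the collar's underside; z up to the tab.
- plug_tab (a point): Centre of the lock plug's red tab, 21 mm above the collar's underside.
- plug_tip (a point): Lower end of the lock plug's shank, 27 mm below the collar's underside.
- tray: Grey open parts tray, empty, fixed to the table: outside 180 mm (its x) x 150 mm (its y) x 30 mm tall, walls and floor about 4 mm thick. Origin: centre of its underside, on the table. The plug may lie in it any way round.
- clutch_shoes: Tarnished clutch shoe assembly, 100 mm in diameter, 26 mm tall, lying on the table; to be left alone. Origin: centre of its underside.
- pliers: Steel snap-ring pliers with orange grips lying on the table, 165 mm long, 12 mm tall, jaws towards its x; to be left alone. Origin: under the pivot; the grips reach 116 mm towards -x.
- drain_plug0: Brass drain plug standing on its hex head, 26 mm wide, 26 mm tall; to be left alone. Origin: centre of its underside.
- drain_plug1: Second brass drain plug, the same as the first; to be left alone. Origin: centre of its underside.
Not all that is in view belongs to the job. Several things look just like the stand: the one meant starts farthest from the robot's base.

How it is judged (in metres and radians):
On the way, in this order (a step that is already met when the one before it is completed fails the run):
1. the lock plug is pulled clear out of the socket while the drive face stays seated (z of plug_tip in the frame of spindle_top above 0.003 m and z of drive_face in the frame of stand below 0.05 m), for 0.1 s.
2. the lock plug lies in the tray, let go, the drive face still seated (x of plug_tab in the frame of tray between -0.09 and 0.09 m and y of plug_tab in the frame of tray between -0.075 and 0.075 m and z of each of plug_tab, plug_tip in the frame of tray below 0.065 m and x of plug_tip in the frame of tray between -0.09 and 0.09 m and y of plug_tip in the frame of tray between -0.075 and 0.075 m and contact force between tray and lock_plug above 0.1 N and contact force between the fingers and lock_plug below 0.05 N and linear speed of lock_plug below 0.03 m/s and z of drive_face in the frame of stand below 0.05 m), for 0.2 s.
At the end, for the whole second after the job is handed in: The lock plug lies at rest inside the tray, let go. The drive face is held in the fingers alone, its underside 60 to 150 mm above the spindle's top and its centre within 40 mm of the spindle axis, right way up and level within 0.1 rad, still (under 0.02 m/s and 0.1 rad/s) (x of plug_tab in the frame of tray between -0.09 and 0.09 m and y of plug_tab in the frame of tray between -0.075 and 0.075 m and z of each of plug_tab, plug_tip in the frame of tray below 0.065 m and x of plug_tip in the frame of tray between -0.09 and 0.09 m and y of plug_tip in the frame of tray between -0.075 and 0.075 m and contact force between tray and lock_plug above 0.1 N and contact force between each of the fingers, drive_face and lock_plug below 0.05 N and linear speed of lock_plug below 0.03 m/s and z of drive_face in the frame of spindle_top between 0.06 and 0.15 m and horizontal distance between drive_face and spindle_top below 0.04 m and angle between drive_face's own z axis and vertical below 0.1 rad and linear speed of drive_face below 0.02 m/s and angular speed of drive_face below 0.1 rad/s and contact force between the fingers and drive_face above 1 N and contact force between drive_face and stand below 0.05 N); the arm keeps its last pose, push and grip.
It fails at once if the drive face is tipped more than 0.3 rad (angle between drive_face's own z axis and vertical above 0.3 rad).
It fails at once if clutch_shoes is moved more than 20 mm (distance of clutch_shoes from where it was at the start of the episode above 0.02 m).
It fails at once if pliers is moved more than 20 mm (distance of pliers from where it was at the start of the episode above 0.02 m).
It fails at once if drain_plug0 is moved more than 20 mm (distance of drain_plug0 from where it was at the start of the episode above 0.02 m).
It fails at once if drain_plug1 is moved more than 20 mm (distance of drain_plug1 from where it was at the start of the episode above 0.02 m).
It also fails if it takes over 59 s, if anything falls off the work surface, if the arm or the gripper's body presses on something with over 40 N, if the wrist force passes 120 N, or if a joint passes its speed limit or range.

## Working session

There is one attempt and no reset: what is moved stays moved. The work goes in short steps, Python scripts to look and compute and a tool call to move; the robot and the scene stay as the last step left them, time stands still between calls to the robot, and variables do not carry over. Pictures are saved under pics/ and viewed, and the job is handed in when it is done.

Besides the shell and the picture viewer there is one more tool, called after ">>>" by a JSON object that holds its "fn" and its "kwargs". play_rows: Moves the arm, as the interface text tells. Its arguments: {"type":"object","properties":{"dr":{"type":"array"},"xyz":{"type":"array"},"fingers":{"type":"array"}},"required":["dr","xyz","fingers"]}

```bash
ls; mkdir -p pics
cat > h.py <<'E'
import numpy as np, cv2
from workcell import robot
def grab(n,f=None):
    m=robot.camera_model(n)
    p,d=robot.grab_frame(n)
    if f: cv2.imwrite('pics/'+f,p[:,:,::-1])
    return p,d,m
def pts(uv,m,depth=None,z=None):
    uv=np.array(uv,float).reshape(-1,1,2)
    n=cv2.undistortPoints(uv,np.array(m['K'],float),np.array(m['D'],float)).reshape(-1,2)
    r=np.c_[n,np.ones(len(n))]
    R=np.array(m['attitude']);e=np.array(m['eye'])
    if R.shape!=(3,3): raise Exception(str(R))
    if depth is not None: return e+(r*np.array(depth).reshape(-1,1))@R.T
    w=r@R.T
    return e+w*((z-e[2])/w[:,2])[:,None]
E
python3 - <<'E'
from h import *
s=robot.observe();print(s)
for n in('side','top','wrist'):
    p,d,m=grab(n,n+'0.png');print(n,m)
    np.savez('pics/'+n+'0.npz',p=p,d=d,R=m['attitude'],e=m['eye'],K=m['K'],D=m['D'])
E
```

```text
pics
{'t': 0.0, 'qpos': array([67.62219195, 36.0565412 ,  2.20132231, 86.99572549, -1.5465404 ,
       57.08196921, -1.14629893]), 'qvel': array([-0.04694082,  0.0393268 ,  0.01847015, -0.03605618, -0.15533255,
        0.06021219,  0.1045452 ]), 'tau': array([ 4.74960489e-04, -5.49720883e+01,  1.14356194e+00, -1.86632216e+01,
       -5.22153766e-02,  2.36978126e-02,  1.20066261e-04]), 'tcp_pos': array([ 0.20723548, -0.61538848,  0.2045821 ]), 'ee_rot': array([[-5.97193962e-04,  3.19101278e-01, -9.47720432e-01],
       [ 1.72511704e-03, -9.47718862e-01, -3.19101836e-01],
       [-9.99998334e-01, -1.82549435e-03,  1.54849311e-05]]), 'wrist_force': array([-0.13812773, -0.14500316, -0.16634746]), 'wrist_torque': array([ 0.02849287,  0.01706767, -0.01171801]), 'gripper_width': 0.09415003609063306}
side {'K': array([[545.47322653,   0.        , 316.37016564],
       [  0.        , 545.47322653, 229.52073589],
       [  0.        ,   0.        ,   1.        ]]), 'D': array([-0.00675092,  0.        ,  0.        ,  0.        ,  0.        ]), 'eye': array([-6.09153035e-04,  6.71503723e-01,  6.
[... 381 characters left out ...]
    , 0.        , 0.        ]), 'eye': array([0.33559623, 0.00635628, 1.2364826 ]), 'attitude': array([[-0.0048685 , -0.98745069,  0.15785255],
       [-0.99993671,  0.00640829,  0.00924712],
       [-0.01014264, -0.15779754, -0.9874194 ]])}
wrist {'K': array([[369.17698014,   0.        , 315.75092549],
       [  0.        , 369.17698014, 241.05378637],
       [  0.        ,   0.        ,   1.        ]]), 'D': array([-0.03123744,  0.        ,  0.        ,  0.        ,  0.        ]), 'eye': array([ 0.27807699, -0.5920149 ,  0.38318156]), 'attitude': array([[ 0.32041963, -0.91449209, -0.2470536 ],
       [-0.94727481, -0.30968907, -0.08223819],
       [-0.00130363,  0.26037838, -0.96550577]])}
```

View pics/side0.png

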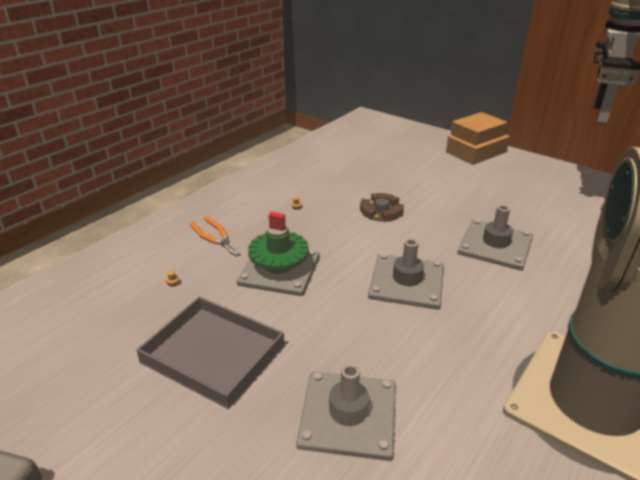

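View pics/top0.png

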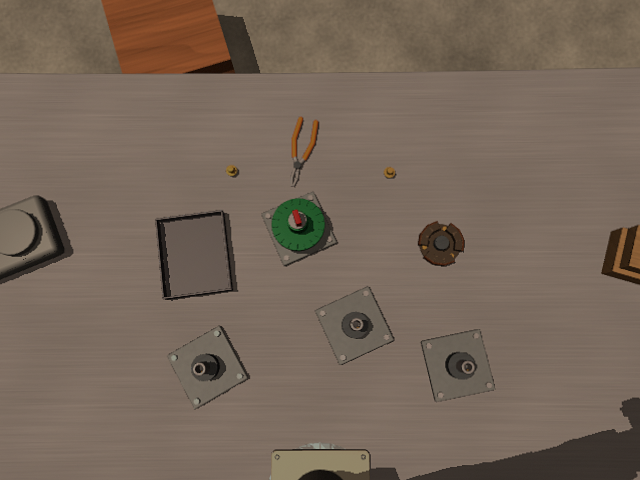

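Run:
```python
from h import *
for n in('top','side'):
    z=np.load(f'pics/{n}0.npz');p=z['p'];d=z['d'];m=dict(K=z['K'],D=z['D'],eye=z['e'],attitude=z['R'])
    hsv=cv2.cvtColor(p,cv2.COLOR_RGB2HSV)
    H,S,V=cv2.split(hsv)
    red=(((H<6)|(H>174))&(S>180)&(V>90)).astype(np.uint8)
    if n=='side': red[:, :200]=0; red[:, 350:]=0;red[:190]=0
    k,l,st,c=cv2.connectedComponentsWithStats(red)
    i=1+np.argmax(st[1:,4]);print(n,'red',st[i],c[i])
    ys,xs=np.nonzero(l==i)
    P=pts(np.c_[xs,ys],m,depth=d[ys,xs])
    print(np.median(P,0),P.min(0),P.max(0))
    if n=='top':
        top=P[P[:,2]>np.percentile(P[:,2],90)-.012]
        print('topface',len(top),top.mean(0)); r=cv2.minAreaRect((pts(np.c_[xs,ys],m,z=.132)[:,:2]*1000).astype(np.float32));print(r,cv2.boxPoints(r))
        print(np.round(P*1000)[::4].tolist())
    g=((H>45)&(H<85)&(S>100)&(V>30)).astype(np.uint8)
    k,l,st,c=cv2.connectedComponentsWithStats(g)
    i=1+np.argmax(st[1:,4]);print('green',st[i],c[i])
    ys,xs=np.nonzero(l==i);P=pts(np.c_[xs,ys],m,depth=d[ys,xs])
    q=P[(P[:,2]>.05)&(P[:,2]<.068)];print('disc',cv2.minEnclosingCircle((q[:,:2]*1000).astype(np.float32)),np.median(q[:,2]))
    # tray by depth heights
    if n=='top':
        yy,xx=np.mgrid[170:330,130:260];P=pts(np.c_[xx.ravel(),yy.ravel()],m,depth=d[170:330,130:260].ravel())
        q=P[(P[:,2]>.02)&(P[:,2]<.04)];print('trayrim',len(q),cv2.minAreaRect((q[:,:2]*1000).astype(np.float32)))
        a=cv2.resize(p[180:280,240:350],None,fx=6,fy=6,interpolation=cv2.INTER_CUBIC);cv2.imwrite('pics/crop0.png',a[:,:,::-1])
```

```text
top red [293 210   9  14  73] [296.50684932 216.53424658]
[0.57608801 0.04665014 0.13043875] [0.56218244 0.03740458 0.05416194] [0.60703513 0.05292735 0.13630253]
topface 69 [0.57584088 0.04607071 0.13106404]
((576.0025634765625, 45.83628845214844), (28.183013916015625, 10.28177547454834), 17.954063415527344) [[561.0125    46.383068]
 [564.18195   36.60197 ]
 [590.9926    45.28951 ]
 [587.8232    55.070606]]
[[589.0, 51.0, 134.0], [588.0, 53.0, 130.0], [588.0, 45.0, 128.0], [585.0, 47.0, 134.0], [584.0, 49.0, 129.0], [581.0, 51.0, 131.0], [581.0, 43.0, 131.0], [578.0, 45.0, 136.0], [576.0, 47.0, 134.0], [575.0, 51.0, 130.0], [575.0, 43.0, 132.0], [573.0, 45.0, 132.0], [571.0, 47.0, 130.0], [577.0, 40.0, 101.0], [569.0, 43.0, 130.0], [567.0, 45.0, 129.0], [565.0, 47.0, 129.0], [565.0, 39.0, 130.0], [562.0, 43.0, 131.0]]
green [ 272  199   53   52 1813] [297.8957529  224.78985108]
disc ((575.766357421875, 46.412200927734375), 57.55766296386719) 0.056601259543607396
trayrim 735 ((563.7921752929688, 278.0509033203125), (288.09527587890625, 168.12132263183594), 0.46302521228790283)
side red [271 213  12   4  31] [276.29032258 214.67741935]
[0.5766613  0.04788812 0.13033678] [0.56678727 0.04286941 0.12889396] [0.58754309 0.05502962 0.13267877]
green [ 249  233   58   34 1155] [277.15324675 251.25281385]
disc ((576.9981079101562, 48.30048751831055), 56.961055755615234) 0.05597672100275791
```

View pics/crop0.png

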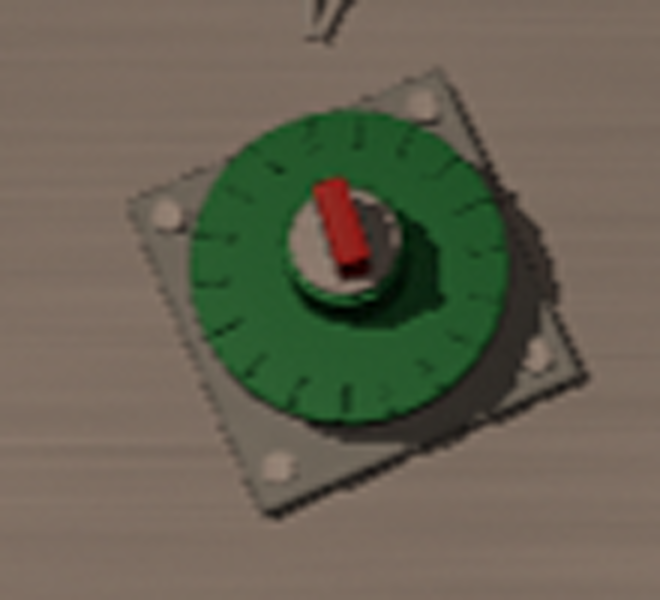

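>>> {"fn": "play_rows", "kwargs": {"dr": [[0,0,0],[0,0,0],[0,0,0],[0,0,0],[0,0,0],[0,0,0],[0,0,0],[0,0,0],[0,0,0],[0,0,0]], "xyz": [[0,-1,-1.2],[0,-2.5,-2.8],[0,-2.5,-2.8],[0,-2.5,-2.8],[0,-2.5,-2.8],[0,-2.5,-2.8],[0,-2.5,-2.8],[0,-2.5,-2.8],[0,-2.5,-2.8],[0,-2.5,-2.8]], "fingers": [0,0,0,0,0,0,0,0,0,0]}}

```text
t: 0.98
tcp_pos: [0.3831, -0.3073, 0.2055]
ee_rot: [[-0.0, 0.319, -0.948], [0.0, -0.948, -0.319], [-1.0, -0.0, 0.0]]
wrist_force: [1.1, -0.3, -0.1]
gripper_width: 0.0938
```

Run:
```python
from h import *
z=np.load('pics/top0.npz');p=z['p'];d=z['d'];m=dict(K=z['K'],D=z['D'],eye=z['e'],attitude=z['R'])
a=cv2.resize(p[195:315,140:250],None,fx=5,fy=5,interpolation=cv2.INTER_CUBIC);cv2.imwrite('pics/crop1.png',a[:,:,::-1])
q=pts([[157,217],[223,211],[233,291],[163,299]],m,z=.03);print(q,q.mean(0))
for i in range(4):print(np.linalg.norm(q[i]-q[i-1]))
c=[(297,217),(390,173),(232,171),(297,164)]
print(pts(c,m,z=.02))
```

```text
[[0.59866039 0.3582415  0.03      ]
 [0.61139843 0.21257277 0.03      ]
 [0.43356777 0.18729644 0.03      ]
 [0.41734936 0.33820495 0.03      ]] [0.51524399 0.27407892 0.03      ]
0.18241477848573995
0.14622460453005473
0.1796180301622524
0.1517775183793096
[[ 0.59887155  0.04860201  0.02      ]
 [ 0.69868319 -0.16139762  0.02      ]
 [ 0.70618428  0.19564703  0.02      ]
 [ 0.72157706  0.04846246  0.02      ]]
```

View pics/crop1.png

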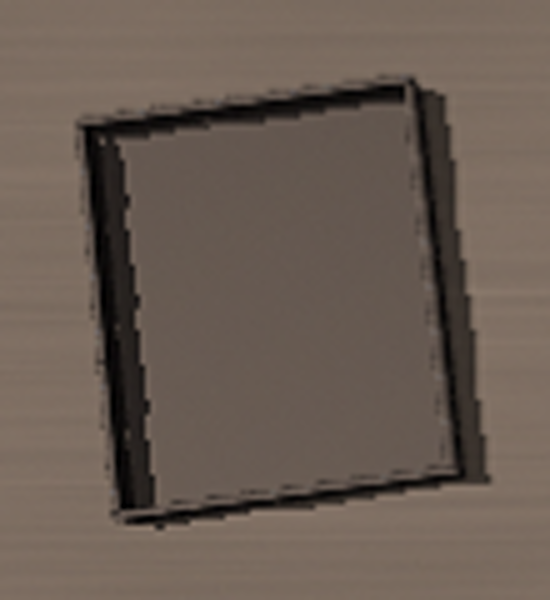

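>>> {"fn": "play_rows", "kwargs": {"dr": [[0,0,0],[0,0,0],[0,0,0],[0,0,0],[0,0,0],[0,0,0],[0,0,0],[0,0,0],[0,0,0],[0,0,0]], "xyz": [[0,-2.9,-3.0],[0,-2.9,-3.0],[0,-2.9,-3.0],[0,-2.9,-3.0],[0,-2.9,-3.0],[0,-2.9,-3.0],[0,-2.9,-3.0],[0,-2.9,-3.0],[0,-2.9,-3.0],[0,-1.3,-2.6]], "fingers": [0,0,0,0,0,0,0,0,0,0]}}

```text
t: 1.82
tcp_pos: [0.5755, 0.0506, 0.2053]
ee_rot: [[-0.001, 0.324, -0.946], [0.003, -0.946, -0.324], [-1.0, -0.003, -0.0]]
wrist_force: [0.3, 0.1, -0.3]
gripper_width: 0.0939
```

Run:
```python
from h import *
p,d,m=grab('wrist','w1.png')
s=robot.observe();print(s['tcp_pos'],s['wrist_force'],s['qpos'])
H,S,V=cv2.split(cv2.cvtColor(p,cv2.COLOR_RGB2HSV))
red=(((H<6)|(H>174))&(S>180)&(V>60)).astype(np.uint8)
k,l,st,c=cv2.connectedComponentsWithStats(red)
i=1+np.argmax(st[1:,4]);print(st[i],c[i])
ys,xs=np.nonzero(l==i)
P=pts(np.c_[xs,ys],m,depth=d[ys,xs]);print(P.min(0),P.max(0))
t=P[(P[:,2]>.128)&(P[:,2]<.136)];print(len(t));print(cv2.minAreaRect((t[:,:2]*1000).astype(np.float32)))
```

```text
[0.58012163 0.05468812 0.20533721] [5.3847839  3.95009753 1.24421772] [ -6.86522217  30.21851913  -1.67200289  98.32456591   0.70575013
  51.1665271  -79.59242699]
[316 223  16  42 557] [323.28007181 243.14003591]
[0.56649904 0.03884828 0.09987658] [0.64626232 0.07420706 0.38388747]
457
((579.0044555664062, 45.944740295410156), (24.984169006347656, 10.053689956665039), 16.755842208862305)
```

View pics/w1.png

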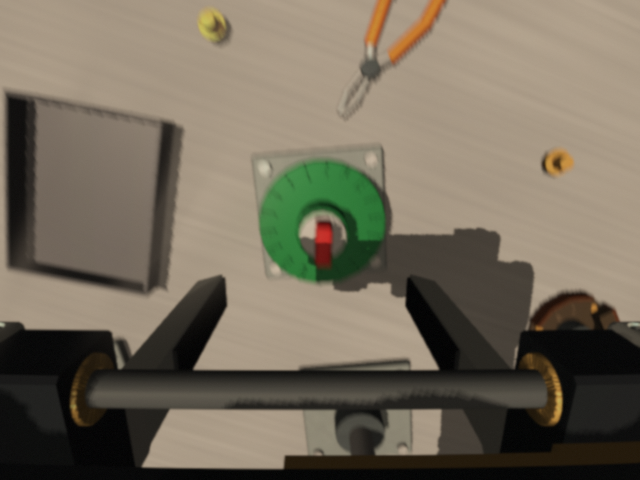

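>>> {"fn": "play_rows", "kwargs": {"dr": [[0,0,0],[0,0,0],[0,0,0]], "xyz": [[0,0,0],[0,0,0],[0,0,0]], "fingers": [0.4,0.4,0.4]}}

```text
t: 2.12
tcp_pos: [0.5746, 0.0429, 0.2052]
ee_rot: [[-0.001, 0.317, -0.948], [-0.001, -0.948, -0.317], [-1.0, 0.001, 0.002]]
wrist_force: [-1.2, -0.1, 0.0]
gripper_width: 0.0773
```

```bash
cat > red.py <<'E'
from h import *
s=robot.observe()
p,d,m=grab('wrist','w2.png')
print(s['tcp_pos'],s['wrist_force'],s['gripper_width']);R=s['ee_rot'];print(R)
H,S,V=cv2.split(cv2.cvtColor(p,cv2.COLOR_RGB2HSV))
red=(((H<6)|(H>174))&(S>180)&(V>60)).astype(np.uint8)
k,l,st,c=cv2.connectedComponentsWithStats(red)
i=1+np.argmax(st[1:,4])
ys,xs=np.nonzero(l==i)
P=pts(np.c_[xs,ys],m,depth=d[ys,xs])
t=P[(P[:,2]>.128)&(P[:,2]<.136)]
r=cv2.minAreaRect((t[:,:2]*1000).astype(np.float32));print(len(t),r,np.median(t,0))
g=((H>45)&(H<85)&(S>100)&(V>30)).astype(np.uint8)
ys,xs=np.nonzero(g);P=pts(np.c_[xs,ys],m,depth=d[ys,xs]);q=P[(P[:,2]>.05)&(P[:,2]<.068)];print('disc',cv2.minEnclosingCircle((q[:,:2]*1000).astype(np.float32)),np.median(q[:,2]))
c=np.array([.0,.0,.08]);c[:2]=np.array(r[0])/1000
print('tool delta cm',R.T@(c-s['tcp_pos'])*100)
E
python3 red.py
```

```text
[0.57463144 0.04289437 0.20520239] [-1.1959632  -0.08087457  0.04108065] 0.07729632388229382
[[-1.28335258e-03  3.17264395e-01 -9.48336257e-01]
 [-1.13282311e-03 -9.48336891e-01 -3.17263074e-01]
 [-9.99998535e-01  6.67136844e-04  1.57645503e-03]]
570 ((577.5881958007812, 44.59025955200195), (28.30477523803711, 10.731951713562012), 16.751758575439453) [0.57851628 0.0445753  0.13122506]
disc ((577.167236328125, 44.086692810058594), 57.220977783203125) 0.056452950030104476
tool delta cm [12.51964907 -0.07537279 -0.35394226]
```

>>> {"fn": "play_rows", "kwargs": {"dr": [[0,0,0],[0,0,0],[0,0,0],[0,0,0],[0,0,0],[0,0,0],[0,0,0],[0,0,0]], "xyz": [[1,0,-0.2],[2,0,0],[2,0,0],[2,0,0],[1.5,0,0],[1,0,0],[0.5,0,0],[0,0,0]], "fingers": [0.4,0.4,0.4,0.4,0.4,0.4,0.4,0.4]}}

```text
t: 2.83
tcp_pos: [0.5766, 0.0446, 0.1044]
ee_rot: [[-0.002, 0.318, -0.948], [-0.0, -0.948, -0.318], [-1.0, -0.0, 0.002]]
wrist_force: [0.2, -0.8, -0.6]
gripper_width: 0.056
```

>>> {"fn": "play_rows", "kwargs": {"dr": [[0,0,0],[0,0,0],[0,0,0],[0,0,0]], "xyz": [[0,0,0],[0,0,0],[0,0,0],[0,0,0]], "fingers": [0.4,0.4,0.4,0.4]}}

```text
t: 3.17
tcp_pos: [0.578, 0.0453, 0.1063]
ee_rot: [[0.002, 0.319, -0.948], [0.0, -0.948, -0.319], [-1.0, 0.0, -0.002]]
wrist_force: [0.4, -0.2, 0.7]
gripper_width: 0.0562
```

Run:
```python
from h import *
s=robot.observe();print(s['tcp_pos'],s['wrist_force'])
for n in('wrist','side'):
    p,d,m=grab(n,n+'3.png')
    if n=='side': cv2.imwrite('pics/side3c.png',cv2.resize(p[130:300,190:360],None,fx=4,fy=4,interpolation=cv2.INTER_CUBIC)[:590,:,::-1])
```

```text
[0.5779933  0.04529951 0.10629019] [ 0.36684326 -0.22489564  0.72162091]
```

View pics/wrist3.png

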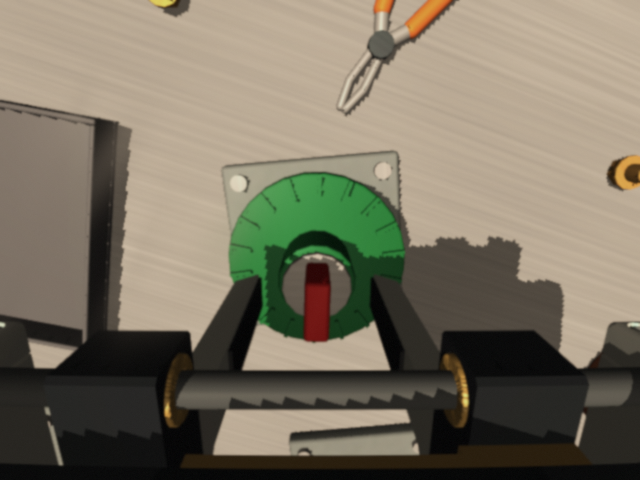

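View pics/side3c.png

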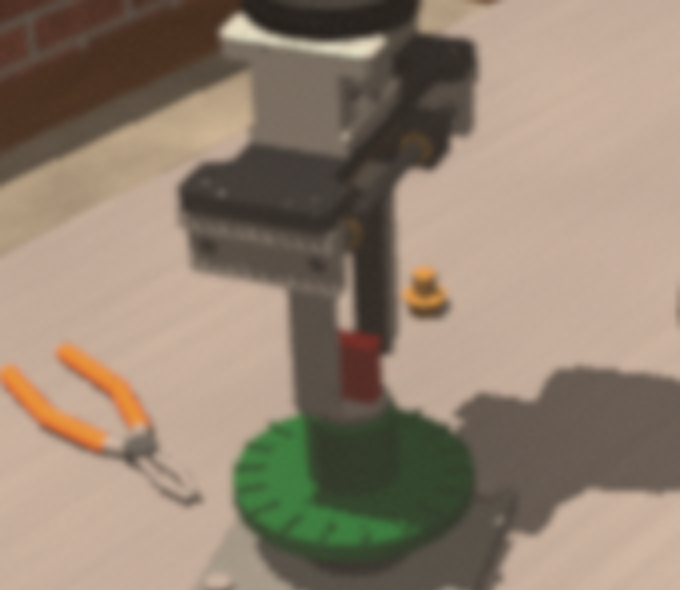

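The red tab (wrist px ~317,300) sits centred between the fingers; the side view shows the tips just above the collar. Closing.

>>> {"fn": "play_rows", "kwargs": {"dr": [[0,0,0],[0,0,0],[0,0,0],[0,0,0],[0,0,0],[0,0,0],[0,0,0],[0,0,0]], "xyz": [[0,0,0],[0,0,0],[0,0,0],[0,0,0],[0,0,0],[0,0,0],[0,0,0],[0,0,0]], "fingers": [1,1,1,1,1,1,1,1]}}

```text
t: 3.93
tcp_pos: [0.5774, 0.0452, 0.1055]
ee_rot: [[0.0, 0.319, -0.948], [-0.0, -0.948, -0.319], [-1.0, 0.0, -0.0]]
wrist_force: [-0.3, 0.6, 0.7]
gripper_width: 0.0122
```

>>> {"fn": "play_rows", "kwargs": {"dr": [[0,0,0],[0,0,0],[0,0,0],[0,0,0],[0,0,0],[0,0,0],[0,0,0],[0,0,0]], "xyz": [[-0.2,0,0],[-0.2,0,0],[-0.2,0,0],[-0.2,0,0],[-0.2,0,0],[-0.2,0,0],[-0.2,0,0],[-0.2,0,0]], "fingers": [1,1,1,1,1,1,1,1]}}

```text
t: 4.6
tcp_pos: [0.5771, 0.0451, 0.1219]
ee_rot: [[-0.001, 0.319, -0.948], [-0.0, -0.948, -0.319], [-1.0, 0.0, 0.001]]
wrist_force: [0.2, -0.4, -1.4]
gripper_width: 0.0117
```

>>> {"fn": "play_rows", "kwargs": {"dr": [[0,0,0],[0,0,0],[0,0,0],[0,0,0],[0,0,0],[0,0,0],[0,0,0],[0,0,0],[0,0,0],[0,0,0]], "xyz": [[-0.3,0,0],[-0.4,0,0],[-0.5,0,0],[-0.5,0,0],[-0.5,0,0],[-0.5,0,0],[-0.3,0,0],[-0.2,0,0],[0,0,0],[0,0,0]], "fingers": [1,1,1,1,1,1,1,1,1,1]}}

```text
t: 5.43
tcp_pos: [0.5773, 0.0452, 0.1535]
ee_rot: [[-0.0, 0.319, -0.948], [-0.0, -0.948, -0.319], [-1.0, 0.0, 0.0]]
wrist_force: [-0.7, 0.9, -0.6]
gripper_width: 0.0118
```

Run:
```python
from h import *
s=robot.observe();print(s['tcp_pos'],s['wrist_force'],s['qpos'])
for n in('side',):
    p,d,m=grab(n,n+'4.png')
    cv2.imwrite('pics/side4c.png',cv2.resize(p[130:300,190:360],None,fx=4,fy=4,interpolation=cv2.INTER_CUBIC)[:590,:,::-1])
```

```text
[0.57732835 0.04523748 0.1534815 ] [-0.74674407  0.940287   -0.56636256] [ -6.41632141  33.69397802  -1.29993945 101.69020222   1.0279046
  44.63151009 -79.61662887]
```

View pics/side4c.png

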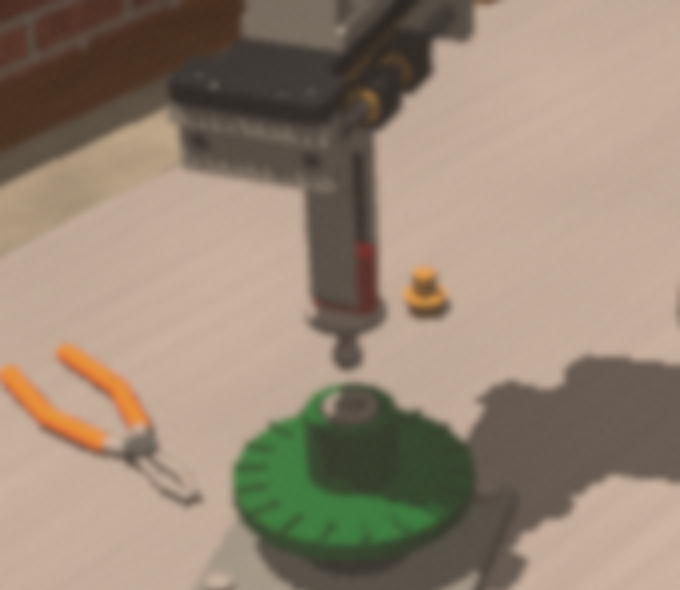

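>>> {"fn": "play_rows", "kwargs": {"dr": [[0,0,0],[0,0,0],[0,0,0],[0,0,0],[0,0,0],[0,0,0],[0,0,0],[0,0,0],[0,0,0],[0,0,0]], "xyz": [[-0.5,-1,0],[0,-2,-0.1],[0,-3,-0.2],[0,-3.5,-0.2],[0,-3.5,-0.2],[0,-3.5,-0.2],[0,-3,-0.2],[0,-2,-0.2],[0,-1.5,-0.1],[0,-0.7,0]], "fingers": [1,1,1,1,1,1,1,1,1,1]}}

```text
t: 6.32
tcp_pos: [0.5133, 0.2784, 0.1586]
ee_rot: [[-0.001, 0.323, -0.946], [0.002, -0.946, -0.323], [-1.0, -0.002, 0.0]]
wrist_force: [-0.4, 0.5, -0.9]
gripper_width: 0.0118
```

>>> {"fn": "play_rows", "kwargs": {"dr": [[0,0,0],[0,0,0],[0,0,0],[0,0,0],[0,0,0],[0,0,0],[0,0,0],[0,0,0],[0,0,0],[0,0,0]], "xyz": [[1,0,0],[2,0,0],[2,0,0],[2,0,0],[1.5,0,0],[1,0,0],[0.7,0,0],[0.3,0,0],[0,0,0],[0,0,0]], "fingers": [1,1,1,1,1,1,1,1,1,1]}}

```text
t: 7.15
tcp_pos: [0.5156, 0.2743, 0.054]
ee_rot: [[0.001, 0.319, -0.948], [0.0, -0.948, -0.319], [-1.0, -0.0, -0.001]]
wrist_force: [0.8, 0.6, -0.6]
gripper_width: 0.0116
```

Run:
```python
from h import *
s=robot.observe();print(s['tcp_pos'],s['wrist_force'])
p,d,m=grab('side','side5.png')
cv2.imwrite('pics/side5c.png',cv2.resize(p[250:420,110:310],None,fx=3.4,fy=3.4,interpolation=cv2.INTER_CUBIC)[:590,:,::-1])
```

```text
[0.51560345 0.27429692 0.0539787 ] [ 0.82349087  0.61794399 -0.63603992]
```

View pics/side5c.png

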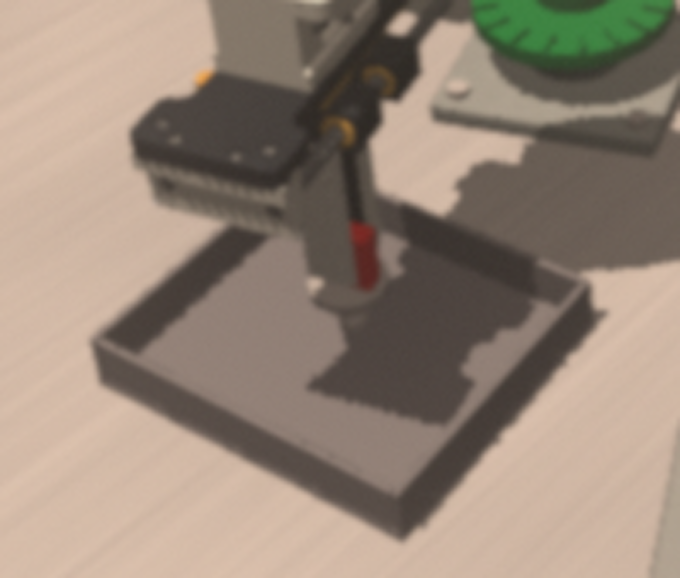

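The plug hangs low over the middle of the tray (crop px ~360,290). I'll lower it 1 cm more and release.

>>> {"fn": "play_rows", "kwargs": {"dr": [[0,0,0],[0,0,0],[0,0,0],[0,0,0],[0,0,0],[0,0,0],[0,0,0],[0,0,0],[0,0,0],[0,0,0]], "xyz": [[0.4,0,0],[0.4,0,0],[0.2,0,0],[0,0,0],[0,0,0],[0,0,0],[0,0,0],[0,0,0],[0,0,0],[0,0,0]], "fingers": [1,1,1,1,0.3,0.3,0.3,0.3,0.3,0.3]}}

```text
t: 8.03
tcp_pos: [0.5151, 0.2743, 0.0436]
ee_rot: [[0.0, 0.319, -0.948], [0.0, -0.948, -0.319], [-1.0, -0.0, -0.0]]
wrist_force: [-0.0, -0.4, 0.3]
gripper_width: 0.0483
```

>>> {"fn": "play_rows", "kwargs": {"dr": [[0,0,0],[0,0,0],[0,0,0],[0,0,0],[0,0,0],[0,0,0],[0,0,0],[0,0,0],[0,0,0],[0,0,0]], "xyz": [[0,0,0],[0,0,0],[-0.5,0,0],[-1,0,0],[-2,0,0],[-2,0,0],[-2,0,0],[-2,0,0],[-1.5,0,0],[-1,0,0]], "fingers": [0.1,0.1,0,0,0,0,0,0,0,0]}}

```text
t: 8.87
tcp_pos: [0.516, 0.2748, 0.1663]
ee_rot: [[0.003, 0.319, -0.948], [0.002, -0.948, -0.319], [-1.0, -0.001, -0.003]]
wrist_force: [0.2, -0.3, -0.5]
gripper_width: 0.094
```

Run:
```python
from h import *
s=robot.observe();print(s['tcp_pos'],s['wrist_force'],s['gripper_width'])
p,d,m=grab('wrist','w6.png')
p,d,m=grab('side','side6.png')
cv2.imwrite('pics/side6c.png',cv2.resize(p[200:420,110:350],None,fx=2.7,fy=2.7,interpolation=cv2.INTER_CUBIC)[:590,:,::-1])
```

```text
[0.51596658 0.27476764 0.16631433] [ 0.16566989 -0.25000291 -0.45102455] 0.09395397232222541
```

View pics/side6c.png

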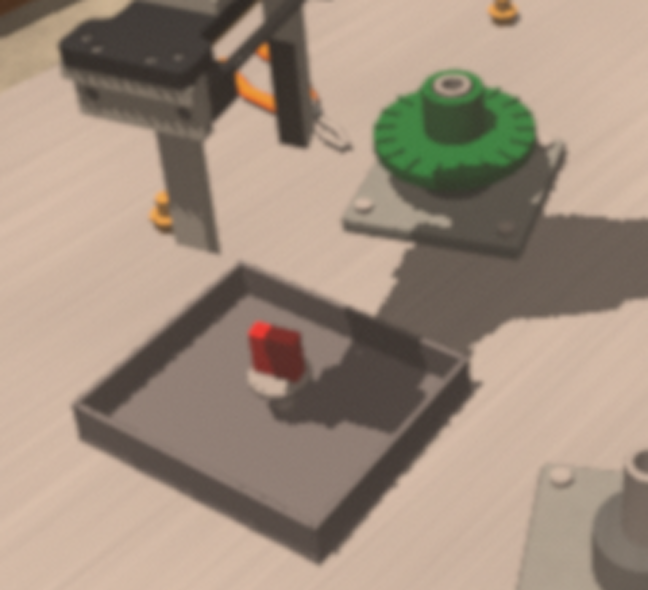

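View pics/w6.png

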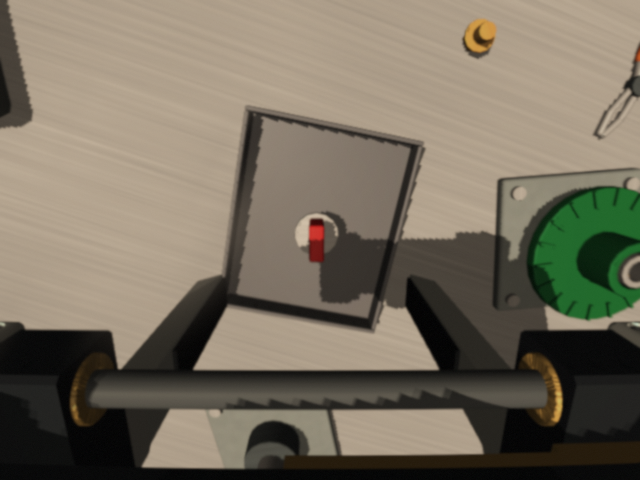

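Plug stands upright in the tray (side crop px ~275,350), tab centre about 52 mm up; drive face still seated. Returning to the hub.

>>> {"fn": "play_rows", "kwargs": {"dr": [[0,0,0],[0,0,0],[0,0,0],[0,0,0],[0,0,0],[0,0,0],[0,0,0],[0,0,0],[0,0,0],[0,0,0]], "xyz": [[0,1,0],[0,2,0.1],[0,3,0.2],[0,3.5,0.2],[0,3.5,0.2],[0,3.5,0.2],[0,3,0.2],[0,2,0.2],[0,1.5,0.2],[0,0.7,0.1]], "fingers": [0,0,0,0,0,0,0,0,0,0]}}

```text
t: 9.8
tcp_pos: [0.5749, 0.0402, 0.1621]
ee_rot: [[-0.003, 0.315, -0.949], [-0.002, -0.949, -0.315], [-1.0, 0.001, 0.003]]
wrist_force: [-0.4, -0.4, 0.5]
gripper_width: 0.094
```

>>> {"fn": "play_rows", "kwargs": {"dr": [[0,0,0],[0,0,0],[0,0,0],[0,0,0],[0,0,0]], "xyz": [[0,0,0],[0,0,0],[0,0,0],[0,0,0],[0,0,0]], "fingers": [0,0,0,0,0]}}

```text
t: 10.22
tcp_pos: [0.5753, 0.046, 0.1634]
ee_rot: [[-0.0, 0.321, -0.947], [0.0, -0.947, -0.321], [-1.0, -0.001, 0.0]]
wrist_force: [-0.3, 0.5, -0.2]
gripper_width: 0.0933
```

Run:
```python
from h import *
s=robot.observe();R=s['ee_rot'];print(s['tcp_pos'],s['wrist_force'])
p,d,m=grab('wrist','w7.png')
H,S,V=cv2.split(cv2.cvtColor(p,cv2.COLOR_RGB2HSV))
g=((H>45)&(H<85)&(S>100)&(V>20)).astype(np.uint8)
ys,xs=np.nonzero(g);P=pts(np.c_[xs,ys],m,depth=d[ys,xs])
for a,b in((.05,.068),(.088,.098)):
    q=P[(P[:,2]>a)&(P[:,2]<b)];c=cv2.minEnclosingCircle((q[:,:2]*1000).astype(np.float32));print(c,np.median(q[:,2]))
    t=np.array([c[0][0]/1000,c[0][1]/1000,.065]);print('delta',R.T@(t-s['tcp_pos'])*100)
```

```text
[0.57528164 0.04600479 0.16344359] [-0.25736577  0.48420126 -0.16631336]
((577.4075927734375, 43.94867706298828), 57.23310852050781) 0.05644829774709301
delta [ 9.84421977  0.26812536 -0.13538478]
((576.9249267578125, 44.29522705078125), 21.962060928344727) 0.09210992598887074
delta [ 9.84424523  0.21980666 -0.10080247]
```

View pics/w7.png

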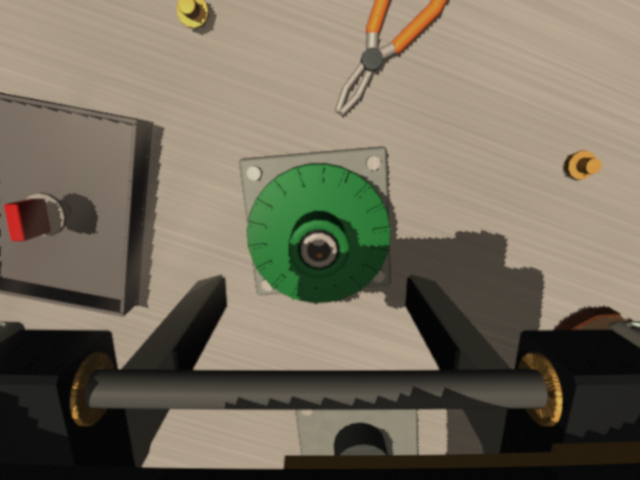

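Hub is at wrist px ~(319,245), measured at (0.577, 0.0445). Descending around it.

>>> {"fn": "play_rows", "kwargs": {"dr": [[0,0,0],[0,0,0],[0,0,0],[0,0,0],[0,0,0],[0,0,0],[0,0,0],[0,0,0],[0,0,0],[0,0,0]], "xyz": [[1,0.1,-0.1],[2,0,0],[2,0,0],[2,0,0],[1,0,0],[0.8,0,0],[0.5,0,0],[0.5,0,0],[0,0,0],[0,0,0]], "fingers": [0,0,0,0,0,0,0,0,0,0]}}

```text
t: 11.1
tcp_pos: [0.5772, 0.044, 0.0659]
ee_rot: [[0.001, 0.319, -0.948], [0.0, -0.948, -0.319], [-1.0, 0.0, -0.001]]
wrist_force: [0.1, 0.0, 0.3]
gripper_width: 0.0942
```

Run:
```python
from h import *
s=robot.observe();print(s['tcp_pos'],s['wrist_force'])
p,d,m=grab('wrist','w8.png')
p,d,m=grab('side','side8.png')
cv2.imwrite('pics/side8c.png',cv2.resize(p[160:310,190:360],None,fx=4,fy=4,interpolation=cv2.INTER_CUBIC)[:590,:,::-1])
```

```text
[0.57719177 0.04398801 0.0658751 ] [0.0682823  0.01781873 0.32065989]
```

View pics/side8c.png

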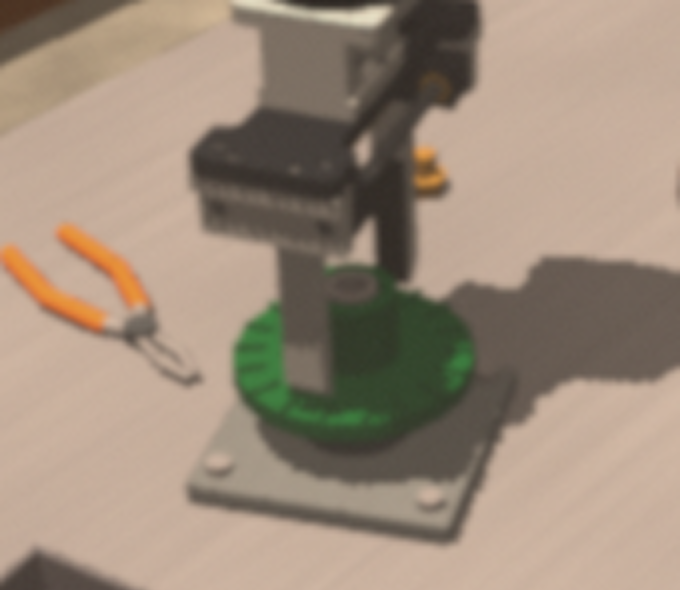

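View pics/w8.png

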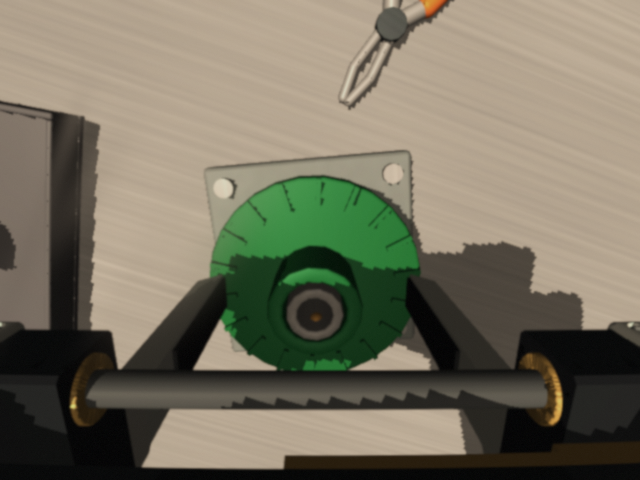

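The hub (316,310 in the wrist view) is centred between the fingers, with the tips just above the disc. Closing, then a slow lift. The underside must rise from 45 mm to about 195 mm, so the lift is about 15 cm.

>>> {"fn": "play_rows", "kwargs": {"dr": [[0,0,0],[0,0,0],[0,0,0],[0,0,0],[0,0,0],[0,0,0],[0,0,0],[0,0,0],[0,0,0],[0,0,0]], "xyz": [[0,0,0],[0,0,0],[0,0,0],[0,0,0],[0,0,0],[0,0,0],[0,0,0],[0,0,0],[0,0,0],[0,0,0]], "fingers": [1,1,1,1,1,1,1,1,1,1]}}

```text
t: 12.03
tcp_pos: [0.5767, 0.0441, 0.0655]
ee_rot: [[-0.0, 0.319, -0.948], [0.0, -0.948, -0.319], [-1.0, -0.0, 0.0]]
wrist_force: [0.6, 0.4, 0.5]
gripper_width: 0.0436
```

>>> {"fn": "play_rows", "kwargs": {"dr": [[0,0,0],[0,0,0],[0,0,0],[0,0,0],[0,0,0],[0,0,0],[0,0,0],[0,0,0],[0,0,0],[0,0,0]], "xyz": [[-0.1,0,0],[-0.2,0,0],[-0.2,0,0],[-0.2,0,0],[-0.2,0,0],[-0.2,0,0],[-0.2,0,0],[-0.2,0,0],[-0.2,0,0],[0,0,0]], "fingers": [1,1,1,1,1,1,1,1,1,1]}}

```text
t: 12.87
tcp_pos: [0.5771, 0.044, 0.083]
ee_rot: [[0.001, 0.319, -0.948], [0.0, -0.948, -0.319], [-1.0, 0.0, -0.001]]
wrist_force: [-0.4, 1.4, -3.8]
gripper_width: 0.0438
```

Run:
```python
from h import *
s=robot.observe();print(s['tcp_pos'],s['wrist_force'],s['wrist_torque'],s['gripper_width'])
p,d,m=grab('side','side9.png')
cv2.imwrite('pics/side9c.png',cv2.resize(p[160:310,190:360],None,fx=4,fy=4,interpolation=cv2.INTER_CUBIC)[:590,:,::-1])
```

```text
[0.57708989 0.04403687 0.08297134] [-0.44365337  1.40250104 -3.79013049] [ 0.06087423 -0.01708547 -0.05247849] 0.04377953277411084
```

View pics/side9c.png

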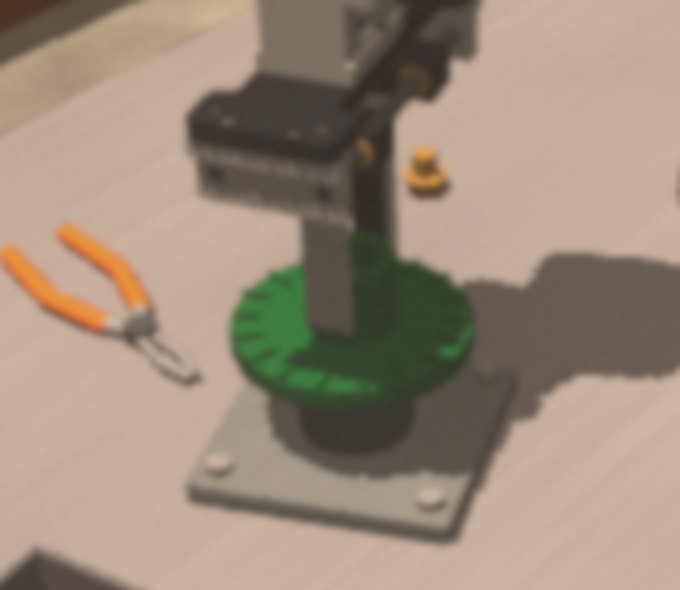

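The face has risen level with the fingers. Lifting the remaining 13 cm or so.

>>> {"fn": "play_rows", "kwargs": {"dr": [[0,0,0],[0,0,0],[0,0,0],[0,0,0],[0,0,0],[0,0,0],[0,0,0],[0,0,0],[0,0,0],[0,0,0]], "xyz": [[-0.3,0,0],[-0.5,0,0],[-0.5,0,0],[-0.5,0,0],[-0.5,0,0],[-0.5,0,0],[-0.5,0,0],[-0.8,0,0],[-0.9,0,0],[-1,0,0]], "fingers": [1,1,1,1,1,1,1,1,1,1]}}

```text
t: 13.75
tcp_pos: [0.5767, 0.0439, 0.1433]
ee_rot: [[-0.0, 0.319, -0.948], [-0.0, -0.948, -0.319], [-1.0, 0.0, 0.0]]
wrist_force: [0.3, -0.4, -3.9]
gripper_width: 0.0436
```

>>> {"fn": "play_rows", "kwargs": {"dr": [[0,0,0],[0,0,0],[0,0,0],[0,0,0],[0,0,0],[0,0,0],[0,0,0],[0,0,0],[0,0,0],[0,0,0]], "xyz": [[-1,0,0],[-1,0,0],[-1,0,0],[-1,0,0],[-1,0,0],[-0.8,0,0],[-0.6,0,0],[-0.4,0,0],[-0.2,0,0],[0,0,0]], "fingers": [1,1,1,1,1,1,1,1,1,1]}}

```text
t: 14.58
tcp_pos: [0.5768, 0.044, 0.2127]
ee_rot: [[0.0, 0.319, -0.948], [0.0, -0.948, -0.319], [-1.0, 0.0, -0.0]]
wrist_force: [1.0, -0.5, -4.2]
gripper_width: 0.0432
```

>>> {"fn": "play_rows", "kwargs": {"dr": [[0,0,0],[0,0,0],[0,0,0],[0,0,0],[0,0,0],[0,0,0],[0,0,0],[0,0,0],[0,0,0],[0,0,0]], "xyz": [[0,0,0],[0,0,0],[0,0,0],[0,0,0],[0,0,0],[0,0,0],[0,0,0],[0,0,0],[0,0,0],[0,0,0]], "fingers": [1,1,1,1,1,1,1,1,1,1]}}

```text
t: 15.42
tcp_pos: [0.5768, 0.044, 0.2125]
ee_rot: [[0.0, 0.319, -0.948], [-0.0, -0.948, -0.319], [-1.0, 0.0, -0.0]]
wrist_force: [-0.8, 0.7, -3.9]
gripper_width: 0.0432
```

Run:
```python
from h import *
s=robot.observe();print(s['tcp_pos'],s['wrist_force'],s['wrist_torque'],s['gripper_width'],s['qvel'])
for n in('side','top'):
    p,d,m=grab(n,n+'10.png')
    H,S,V=cv2.split(cv2.cvtColor(p,cv2.COLOR_RGB2HSV))
    g=((H>45)&(H<85)&(S>100)&(V>20)).astype(np.uint8)
    ys,xs=np.nonzero(g);P=pts(np.c_[xs,ys],m,depth=d[ys,xs])
    q=P[(P[:,2]>.19)&(P[:,2]<.22)]
    if len(q)>20:
        c=cv2.minEnclosingCircle((q[:,:2]*1000).astype(np.float32));A=np.c_[q[:,:2],np.ones(len(q))];k=np.linalg.lstsq(A,q[:,2],rcond=None)[0];print(n,len(q),c,np.median(q[:,2]),'slope',k[:2])
```

```text
[0.57678584 0.04396442 0.21248128] [-0.78776572  0.7272061  -3.91679898] [-0.00601164 -0.05298683 -0.01841617] 0.04321672879277058 [ 0.01491948  0.07943291 -0.08514898 -0.06514003 -0.04804065  0.02646128
  0.10884725]
side 515 ((577.7816772460938, 48.21989059448242), 56.741981506347656) 0.202935817217397 slope [0.00269724 0.00042845]
```

View pics/side10.png

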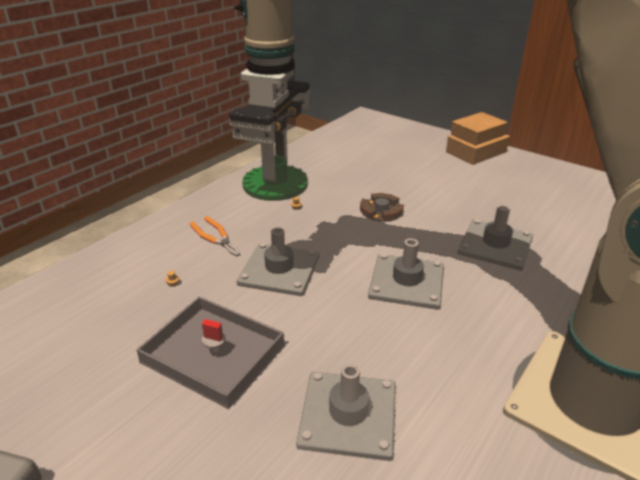

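The face is held level (slope under 0.003). Its disc top measures about 203 mm, so the underside is about 96 mm above the spindle's top, and it is over the spindle. The plug is in the tray at px ~(213,335) and the other parts are unmoved. Handing in.

```bash
python3 -c "
from h import *
print(robot.hand_in())"
```

```text
the job is handed in; nothing more can be done
None
```

I pulled the lock plug straight up out of the spindle, put it in the tray and let go. I then took the drive face by its hub, lifted it straight up, and handed the job in while holding it above the spindle. The hand-in reports no verdict.

- **Drive face:** in the last check, at about 15.5 s, its underside was about 96 mm above the spindle's top. It was level to under 0.003 rad and still. The arm was at (0.577, 0.044), the spindle axis as I measured it. The wrist carried about 3.9 N, the weight of the face.
- **Side camera disagreement:** the side camera put the face's centre about 4 mm further in y, the same kind of offset it showed at the start. The top camera gave no final reading of the disc, because too few green pixels were visible.
- **Lock plug:** it is standing upright near the middle of the tray rather than lying down. By geometry its tab centre is about 52 mm up, under the 65 mm limit.
- **Other parts:** the clutch shoes, pliers and both drain plugs look unmoved in the last side picture. I checked that by eye only.

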